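Show a test cassette to the reader

ROBOT

A 6-joint arm with a two-finger parallel gripper is mounted at the origin on the work surface. World frame = base frame: x ahead of the robot, y to its left, z up, the work surface at z = 0. Lengths are in m, angles in rad, forces in N, time in s.
With the tool pointing down it reaches from about 0.225 to 0.875 m from the base axis. Payload 3.4 kg.
Tool frame: the origin (TCP) lies at the very end of the fingers, on their centre line; the grasp point (between the pads) lies behind it (manip.grasp_offset is the z of the grasp point in the tool frame, in m); z points along the fingers, y is the line along which they close (so a half turn about z gives the same grasp; the last joint's range is limited). The gripper opens to 85 mm and grips with 20 to 120 N. Pads are 22 mm wide; open, the fingers measure 114 mm over their backs; the gripper's body (76 mm by 85 mm) begins 54 mm behind the grasp point. The pads swing forward as they close: fully open they stand 13 mm farther back than shut.
Start: joints at [1.125, 0.276, 1.505, -0, 1.361, -0.121], TCP at [0.184, 0.545, 0.231] pointing down, gripper open.
Joint ranges: [-2.89, 2.89], [-0.75, 2.08], [0.22, 2.7], [-1.18, 4.32], [0.11, 2.71], [-2.7, 2.7]. Speed limits (rad/s): [2.57, 2.57, 3.14, 3.14, 3.14, 3.14].

INTERFACE

Orientations are given as a unit quaternion [w, x, y, z].
In Python, from rig import manip gives the robot as it stands.
- The arm moves only by the shell command python3 -m pendant 'ROWS' [FORCE]. ROWS is JSON, a list of rows, each an object of numbers: "dx", "dy", "dz": the shift along the tool's x, y, z in m; "rx", "ry", "rz": the turn, a rotation vector about the tool's x, y, z in degrees; "hand": the finger opening in m, from 0 to 0.0854. In form: [{"dx": .., "dy": .., "dz": .., "rx": .., "ry": .., "rz": .., "hand": ..}, ...]. A call has 1 to 12 rows; each row shifts and turns the commanded pose from where the row before left it, along the tool's axes as they then stand; what a row does not reach is not made up. A row lasts 1/12 s, in which the tool goes at most 41.7 mm and 7.16 degrees, less where a joint would pass 70% of its speed; a pose out of reach is approached as far as the arm can. A call is refused whole if a number of a shift passes 0.0417 or a number of a turn 7.16, either way. A call with a gripper value outside its range is refused whole. The fingers move at their own pace and stop on an object; FORCE is the grip in N (left out, the last holds). Time passes only in rows, so rows that do not move let the fingers close. It gives the time, the measured TCP pose, the force, the opening and the grip force at its end, in the units of the state.
- manip.get_state(): the state, without advancing time (a new reading comes with each control period).
- manip.get_image(name): name is "scene" or "top"; returns a dict with "frame" (420x560x3 uint8, red, green, blue), "fx", "fy", "cx", "cy" (pixels), "position" and "attitude" of the camera in the world. Camera axes: x right, y up, looking along -z (the intrinsics and any distortion apply to the point x, -y, -z); pixel columns grow to the right and rows downward; lengths in m; the calibration is good to about 2 mm. A picture is of the moment at which its call begins. There is no depth.
- manip.sign_off(): hands the job in; it is judged then, once.
The state is a dict: "clock": time; "qpos": joint angles; "qd": joint speeds; "effort": joint torques, N m; "position": TCP position; "ee_rot": TCP orientation; "contact_force": force on the tool from outside, world axes, zero at the start; "moment": the same for the moment, N m; "width": finger opening in m; "gripper_force": force on a finger pad.
Only numpy, scipy, OpenCV 4.12 (cv2) and the standard library are available. Lean on these libraries where they do the work, as an engineer would, in place of code of your own. Each camera call takes 0.05 s, during which the arm holds its last target. There are 200 camera calls.

TASK

Wake the cassette reader by pressing the three keys of its key box fully down one at a time, letting each spring back: first the left key, then the right key, and last the middle key (left and right as seen from the robot). Then draw the tallest test cassette up out of the rack and present it in the air to the reader's camera: the centre of its result window on the lens axis, 100 mm in front of the lens glass, the window facing the lens squarely and the cassette the right way up, leaning back as far as the lens looks down, and finish while still holding it there motionless in the gripper. Leave the other cassettes and everything else on the table where they are, and do not touch the reader with the arm or the cassette.

Things in the scene. Friction and masses are not known exactly. Their poses are not given: they have to be found in the camera images.
- cassette: the tallest test cassette: rigid white plastic bar 8 (x) by 24 (y) by 85 mm (z), 14 to 32 g, standing on end in any of the rack's three slots. Origin: centre of its foot, 8 mm above the table; z runs up its length; +x is the outward normal of the window face. Its lowest 22 mm are in the slot; it pulls straight up freely. Gripped high up across y, the window stays uncovered.
- cassette_window (a point): centre of the cassette's result window (13 by 27 mm, grey frame with two dark lines) on its +x face: 40 mm above the foot, 4 mm in front of the origin's axis. Same axes as the cassette.
- rack: fixed grey plastic block 150 mm (x) by 60 mm (y) by 30 mm high; three slots in a row along its x at -45, 0 and +45 mm, each for one cassette standing on end with its window towards the rack's +x. Origin: centre of its underside.
- short_a: a shorter cassette of the same make, 8 by 24 by 60 mm, standing in another slot of the rack; origin at its foot. Leave it.
- short_b: another shorter cassette, 8 by 24 by 60 mm, standing in the remaining slot; origin at its foot. Leave it.
- key_left (a joint): travel of the left key (robot's left, the +y end of the key box), m: 0 released, 0.006 fully down; sprung, fully down takes 5 N; it counts as pressed beyond 0.0042
- key_mid (a joint): travel of the middle key, same as key_left
- key_right (a joint): travel of the right key (the -y end), same as key_left
- key_left_top (a point): centre of the top of the left key, a grey round cap 28 mm across, moving straight down; the three keys are 45 mm apart in a row along the y of the white key box (80 by 150 by 30 mm high, fixed)
- key_mid_top (a point): centre of the top of the middle key, same size
- key_right_top (a point): centre of the top of the right key, same size
- reader: the reader, a fixed stand: base plate 140 (x) by 130 (y) by 18 mm, a white column at its back (+x side) and a fork carrying the tilting camera head at 270 mm height, overall about 310 mm high. Origin: on the table under the head's tilt axis; it looks to its own -x.
- head (a joint): downward tilt of the camera head, rad: 0 looks level, positive looks down; stiff, starts anywhere from 0.15 to 0.5 and stays there
- reader_lens (a point): centre of the lens glass on the camera head (white box 80 by 60 by 55 mm with a black lens barrel 42 mm across); the lens looks along this frame's -x, its y is level, its z is up when the head is level. 56 mm in front of the tilt axis.
- reader_focus (a point): the point in the air where the window's centre belongs, on the lens axis 100 mm in front of the glass; same axes as reader_lens. The cassette is presented rightly when its axes x, y, z are parallel to these.
- bottle: bystander: amber bottle 44 mm across, 110 mm high; origin under its centre
- jar: bystander: white jar with green lid 64 mm across, 85 mm high; origin under its centre
- tape: bystander: roll of paper tape 70 mm across, 19 mm high; origin under its centre
- cup: bystander: small brown cup 60 mm across, 55 mm high; origin under its centre
- lancets: bystander: cardboard carton 60 by 40 by 32 mm; origin under its centre
There are look-alikes about, which are no part of the job. What is shaped like the part that bears key_left but green is not meant. What is shaped like the cassette but orange is not meant.

How it is judged:
On the way, in this order (a step that is already met when the one before it is completed fails the run):
1. the left key alone is pressed down (value of joint key_left above 0.0042 m and value of joint each of key_right, key_mid below 0.002 m).
2. then the right key alone (value of joint key_right above 0.0042 m and value of joint each of key_left, key_mid below 0.002 m).
3. then the middle key alone (value of joint key_mid above 0.0042 m and value of joint each of key_left, key_right below 0.002 m).
4. then the tallest cassette is drawn clear of the rack in the fingers (height (world z) of cassette above 0.045 m and contact force between the fingers and cassette above 0.5 N), for 0.2 s.
At the end, for the whole second after the job is handed in: The fingers alone hold the tallest cassette still, right way up, its window facing the lens within 12 degrees (also in roll), window centre within 18 mm of the focus point; keys released; it touches no rack or reader; all other loose things within 20 mm of their start (distance between cassette_window and reader_focus below 0.018 m and angle between the x axis of cassette and the x axis of reader_lens, either way round below 0.21 rad and angle between the y axis of cassette and the y axis of reader_lens, either way round below 0.21 rad and x of reader_lens in the frame of cassette above 0.05 m and angle between cassette's own z axis and vertical below 0.9 rad and contact force between the fingers and cassette above 0.5 N and contact force between cassette and rack below 0.05 N and contact force between cassette and reader below 0.05 N and linear speed of cassette below 0.02 m/s and angular speed of cassette below 0.15 rad/s and value of joint each of key_left, key_right, key_mid below 0.002 m and distance of each of short_a, short_b, bottle, jar, tape, cup, lancets from where it was at the start of the episode below 0.02 m); the arm keeps its last pose, push and grip.
It fails at once if two keys are down at once (value of joint each of key_left, key_right above 0.003 m or value of joint each of key_right, key_mid above 0.003 m or value of joint each of key_left, key_mid above 0.003 m).
It fails at once if the arm or the cassette knocks the reader (over 3 N) (contact force between any of the arm, the fingers, cassette and reader above 3 N).
It fails at once if another cassette or a loose thing is moved by more than 30 mm (distance of any of short_a, short_b, bottle, jar, tape, cup, lancets from where it was at the start of the episode above 0.03 m).
It also fails if it takes over 48 s, if anything falls off the work surface, if the arm or the gripper's body presses on something with over 40 N, if the wrist force passes 120 N, or if a joint passes its speed limit or range.

## Working session

There is one attempt and no reset: what is moved stays moved. The work goes in short steps, Python scripts to look and compute and a shell command to move; the robot and the scene stay as the last step left them, time stands still between calls to the robot, and variables do not carry over. Pictures are saved under pics/ and viewed, at most 10 in all, crops included, and the job is handed in when it is done.

```bash
mkdir -p pics; ls; python3 - <<'E'
from rig import manip
import cv2,pickle
d={}
for n in("scene","top"):
    im=manip.get_image(n); d[n]=im
    cv2.imwrite(f"pics/{n}0.png",im["frame"][:,:,::-1])
    print(n,{k:v for k,v in im.items() if k!="frame"})
pickle.dump(d,open("im0.pkl","wb"))
print(manip.get_state(),manip.grasp_offset)
E
```

```text
pics
scene {'fx': 495.9741554254007, 'fy': 495.9741554254007, 'cx': 282.0441736823831, 'cy': 205.08657090247092, 'position': array([ 1.28261235, -0.10219643,  0.99091997]), 'attitude': array([0.73191668, 0.28076617, 0.22075655, 0.58028861])}
top {'fx': 389.6753760307911, 'fy': 389.6753760307911, 'cx': 271.88609178761453, 'cy': 207.30377650990826, 'position': array([0.40111706, 0.06881416, 1.02844138]), 'attitude': array([ 0.70963413,  0.05890794, -0.05772109, -0.69972675])}
{'clock': 0.1, 'qpos': array([ 1.12499943e+00,  2.76255543e-01,  1.50551005e+00,  1.42958074e-05,
        1.36059852e+00, -1.21013128e-01]), 'qd': array([ 0.00108312, -0.00135832, -0.0013857 , -0.00062283,  0.00079131,
        0.00226339]), 'effort': array([ 1.84345013e-02, -4.11183071e+01, -2.41814446e+01, -2.63911665e-03,
        5.32515126e-02, -1.37902280e-03]), 'position': array([0.18340249, 0.5447488 , 0.23088164]), 'ee_rot': array([-1.14570217e-04,  1.61680546e-01,  9.86843074e-01, -3.68383901e-04]), 'contact_force': array([ 0.87694618, -0.08914176, -0.91883106]), 'moment': array([0.02978847, 0.02185643, 0.01322799]), 'gripper_force': 0.4417936151730828, 'width': 0.08559747283879351} -0.0187
```

View pics/scene0.png

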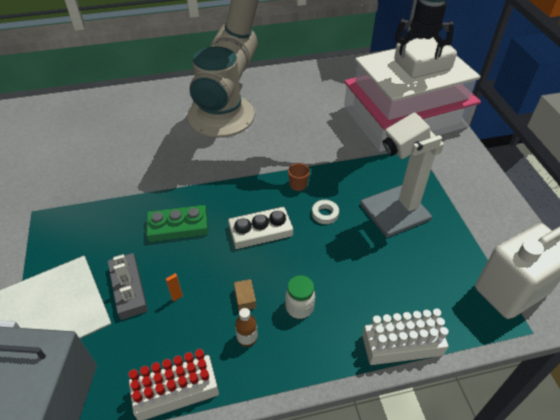

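View pics/top0.png

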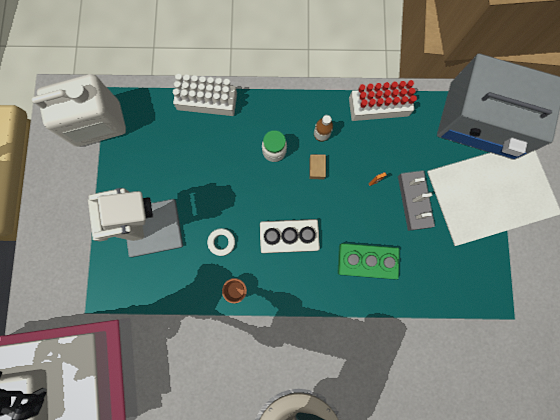

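```bash
python3 - <<'E'
import cv2,numpy as np
s=cv2.imread("pics/scene0.png");t=cv2.imread("pics/top0.png")
f=lambda i,x,y,w,h:cv2.resize(i[y:y+h,x:x+w],(400,300),interpolation=cv2.INTER_CUBIC)
# each crop 80x60 (x5)
a=np.hstack([f(s,90,250,100,75),f(t,375,165,80,60)])
b=np.hstack([f(s,370,105,100,75),f(t,85,180,100,75)])
cv2.imwrite("pics/crop0.png",np.vstack([a,b]))
E
```

```text
(no output)
```

View pics/crop0.png

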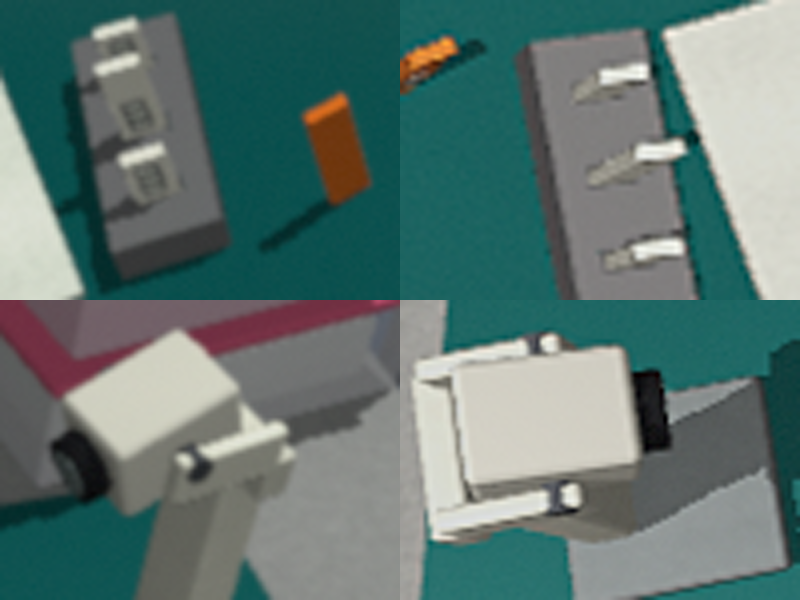

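```bash
cat > h.py <<'E'
import numpy as np,pickle,cv2
from scipy.spatial.transform import Rotation as R
D=pickle.load(open("im0.pkl","rb"))
def ray(n,p,D=D):
    c=D[n];w,x,y,z=c["attitude"];r=R.from_quat([x,y,z,w])
    d=r.apply([(p[0]-c["cx"])/c["fx"],-(p[1]-c["cy"])/c["fy"],-1]);return np.array(c["position"]),d/np.linalg.norm(d)
def plane(n,p,z,D=D):
    o,d=ray(n,p,D);return o+d*(z-o[2])/d[2]
def tri(ps,pt,D=D):
    o1,d1=ray("scene",ps,D);o2,d2=ray("top",pt,D)
    s=np.linalg.lstsq(np.c_[d1,-d2],o2-o1,rcond=None)[0]
    a=o1+d1*s[0];b=o2+d2*s[1];return (a+b)/2,np.linalg.norm(a-b)
E
python3 - <<'E'
import cv2,numpy as np
from h import *
s=cv2.imread("pics/scene0.png");t=cv2.imread("pics/top0.png")
f=lambda i,x,y,w,h:cv2.resize(i[y:y+h,x:x+w],(400,300),interpolation=cv2.INTER_CUBIC)
cv2.imwrite("pics/crop1.png",np.vstack([np.hstack([f(s,220,195,80,60),f(t,250,205,80,60)]),np.hstack([f(s,80,240,80,60),f(t,385,165,80,60)])]))
# head corners
S=[(68,395),(125,455),(180,330),(240,390)];T=[(640,462),(625,347),(465,480),(455,360)]
P=[]
for a,b in zip(S,T):
    p,e=tri((370+a[0]/4,105+(a[1]-300)/4),(85+(b[0]-400)/4,180+(b[1]-300)/4));P.append(p);print(p.round(4),round(e,4))
P=np.array(P);print([np.linalg.norm(P[i]-P[j]).round(3) for i,j in((0,1),(2,3),(0,2),(1,3))])
E
```

```text
[0.4972 0.3199 0.2827] 0.0087
[0.5534 0.3303 0.2844] 0.0085
[0.4839 0.3903 0.3061] 0.003
[0.5408 0.3999 0.3069] 0.0036
[np.float64(0.057), np.float64(0.058), np.float64(0.075), np.float64(0.074)]
```

View pics/crop1.png

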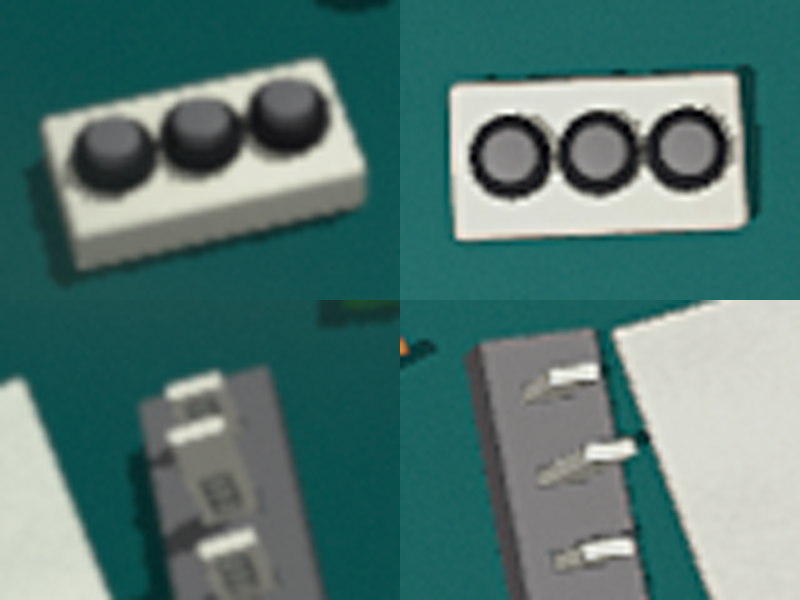

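```bash
python3 - <<'E'
import cv2,numpy as np
from h import *
s=cv2.imread("pics/scene0.png");t=cv2.imread("pics/top0.png")
f=lambda i,x,y,w,h:cv2.resize(i[y:y+h,x:x+w],(w*8,h*8),interpolation=cv2.INTER_CUBIC)
cv2.imwrite("pics/crop2.png",np.vstack([np.hstack([f(s,380,110,64,48),np.zeros((384,8,3),np.uint8)]),np.hstack([f(t,90,182,65,48)])]))
sc=lambda a:(220+a[0]/5,195+a[1]/5)
tc=lambda a:(250+(a[0]-400)/5,205+a[1]/5)
for a,b in zip([(290,102),(203,120),(118,140)],[(510,153),(598,152),(688,148)]):
    p,e=tri(sc(a),tc(b));print("key",p.round(4),round(e,4),plane("top",tc(b),.042).round(4),plane("scene",sc(a),.042).round(4))
# box corners top face z=.03
for b in [(452,87),(738,75),(748,225),(458,240)]: print("boxT",plane("top",tc(b),.03).round(4))
for a in [(45,120),(322,60),(362,160),(77,240)]: print("boxS",plane("scene",sc(a),.03).round(4))
# rack: crop0 upper-right (375,165, x5) top face corners
r=lambda a:(375+(a[0]-400)/5,165+a[1]/5)
r1=lambda a:(385+(a[0]-400)/5,165+(a[1]-300)/5)
s1=lambda a:(80+a[0]/5,240+(a[1]-300)/5)
s0=lambda a:(90+a[0]/4,250+a[1]/4)
for b in [(528,45),(645,30)]: print("rackT",plane("top",r(b),.03).round(4))
for a in [(77,43),(172,15),(228,242),(125,278)]: print("rackS",plane("scene",s0(a),.03).round(4), plane("scene",s0(a),.0).round(4))
# cassette tops
for zz,b,n in[(.068,(576,375),"far short"),(.093,(612,449),"tall"),(.068,(608,549),"near short")]: print(n,plane("top",r1(b),zz).round(4))
for zz,a,n in[(.068,(195,386),"s"),(.093,(195,431),"tall"),(.068,(226,547),"s")]: print(n,plane("scene",s1(a),zz).round(4))
print(tri(s1((195,431)),r1((612,449))))
# tall top face ends (edge dir, front & rear) in top
for b in [(587,455),(634,443)]: print("tall end",plane("top",r1(b),.093).round(4))
E
```

```text
key [0.4927 0.073  0.0488] 0.0056 [0.4928 0.0703 0.042 ] [0.4875 0.0771 0.042 ]
key [0.4938 0.0285 0.0482] 0.0052 [0.4939 0.0257 0.042 ] [0.4892 0.032  0.042 ]
key [ 0.4966 -0.0159  0.0482] 0.0071 [ 0.4966 -0.0199  0.042 ] [ 0.4924 -0.0118  0.042 ]
boxT [0.5276 0.1008 0.03  ]
boxT [ 0.5359 -0.0469  0.03  ]
boxT [ 0.4588 -0.0516  0.03  ]
boxT [0.4491 0.0962 0.03  ]
boxS [ 0.461  -0.0444  0.03  ]
boxS [0.4532 0.1019 0.03  ]
boxS [0.5229 0.1059 0.03  ]
boxS [ 0.5402 -0.0414  0.03  ]
rackT [ 0.6612 -0.2662  0.03  ]
rackT [ 0.6702 -0.3282  0.03  ]
rackS [ 0.5246 -0.3402  0.03  ] [ 0.501  -0.3477  0.    ]
rackS [ 0.5166 -0.285   0.03  ] [ 0.4926 -0.2907  0.    ]
rackS [ 0.6793 -0.2604  0.03  ] [ 0.6604 -0.2654  0.    ]
rackS [ 0.6889 -0.3155  0.03  ] [ 0.6703 -0.3222 -0.    ]
far short [ 0.6364 -0.3023  0.068 ]
tall [ 0.5933 -0.3085  0.093 ]
near short [ 0.5476 -0.3139  0.068 ]
s [ 0.5495 -0.3091  0.068 ]
tall [ 0.5941 -0.3039  0.093 ]
s [ 0.6401 -0.2974  0.068 ]
(array([ 0.59345681, -0.30599235,  0.0934154 ]), np.float64(0.004320082362206692))
tall end [ 0.5902 -0.2961  0.093 ]
tall end [ 0.5965 -0.3194  0.093 ]
```

View pics/crop2.png

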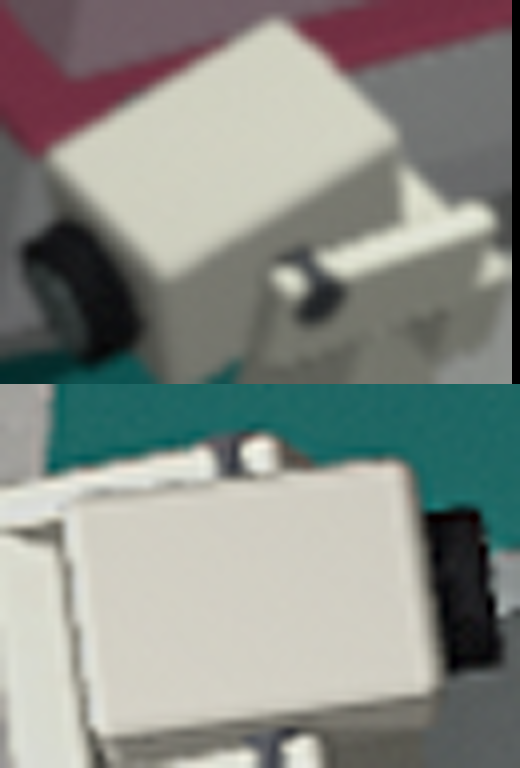

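```bash
python3 - <<'E'
from h import *
S=[(386,129.75),(401.25,144.75),(415.25,112.25),(429.75,127.5),(387.2,147.2)]
T=[(145,220.5),(141.9,191.75),(103.1,225.9),(98.1,196.5),(151.25,207.75)]
P=[]
for a,b in zip(S,T):
    p,e=tri(a,b);P.append(p);print(p.round(4),round(e,4))
P=np.array(P)
print([np.linalg.norm(P[i]-P[j]).round(3) for i,j in((0,1),(2,3),(0,2),(1,3))])
f=(P[0]+P[1]-P[2]-P[3])/2;print("fwd",f,"tilt",np.arctan2(-f[2],np.hypot(*f[:2])),"yaw look",np.degrees(np.arctan2(f[1],f[0])))
l=(P[0]+P[2]-P[1]-P[3])/2;print("lateral",l,np.degrees(np.arctan2(l[1],l[0])))
print("lens-frontmid",P[4]-(P[0]+P[1])/2)
# base plate corner: top-view crop0 lower right, x4 from (85,180); visible: right-top (760,378), right-bottom (790,570)
r=lambda a:(85+(a[0]-400)/4,180+(a[1]-300)/4)
for a in[(758,380),(788,568),(578,600)]:print("plate",plane("top",r(a),.018).round(4))
for a in[(362,208),(397,231),(431,214)]:print("plateS",plane("scene",a,.018).round(4))
E
```

```text
[0.4972 0.3193 0.2804] 0.0061
[0.554  0.3302 0.282 ] 0.0091
[0.4829 0.3893 0.3053] 0.0072
[0.5382 0.4015 0.3047] 0.0028
[0.5262 0.316  0.2549] 0.0044
[np.float64(0.058), np.float64(0.057), np.float64(0.076), np.float64(0.076)]
fwd [ 0.01503505 -0.07064709 -0.02379637] tilt 0.3182570642007483 yaw look -77.98560871032964
lateral [-0.05608704 -0.01155243 -0.00050906] -168.36136897253547
lens-frontmid [ 0.00066532 -0.00873582 -0.02631503]
plate [0.5854 0.3288 0.018 ]
plate [0.4622 0.3026 0.018 ]
plate [0.4398 0.4368 0.018 ]
plateS [0.4924 0.3018 0.018 ]
plateS [0.5858 0.3618 0.018 ]
plateS [0.5528 0.4693 0.018 ]
```

Candidates: keys are white box in scene (243–278, 217–226) / top (272–308, 236), with the green look-alike at top (370, 260). The tall cassette is the rack's middle one, scene (122,270) / top (424,195). The shorts are in front of and behind it, and the orange bar at scene (175,288) is not meant. The crops confirm this choice: middle slot, windows facing world +x. The reader looks along yaw −78° and down about 0.3 rad.

```bash
python3 -m pendant '[{"dz":-0.04,"hand":0},{"rz":6.84},{"rz":6.84},{"rz":6.84},{"rz":6.84},{"rz":6.84},{"rz":6.84},{"rz":6.84},{"rz":6.84},{"rz":6.84},{"rz":6.84}]' 40
cat >> h.py <<'E'
def show(target,Rt=None):
    from rig import manip
    s=manip.get_state();w,x,y,z=s["ee_rot"];r=R.from_quat([x,y,z,w]);p=np.array(s["position"])
    print("t",s["clock"],"pos",p.round(4),"toolshift",r.inv().apply(np.array(target)-p).round(4),"yaw_y",np.degrees(np.arctan2(*r.as_matrix()[[1,0],1])).round(2),"q",np.degrees(s["qpos"]).round(0))
    if Rt is not None: print("rotvec deg",np.degrees((r.inv()*Rt).as_rotvec()).round(2))
    return r
E
python3 -c "
from h import *
show([.24,.3,.27]);show([.493,.073,.10])"
```

```text
t 0.1 pos [0.1834 0.5447 0.2309] toolshift [-0.1317 -0.2139 -0.039 ] yaw_y 71.39 q [64. 16. 86.  0. 78. -7.]
t 0.1 pos [0.1834 0.5447 0.2309] toolshift [-0.444  -0.3482  0.1311] yaw_y 71.39 q [64. 16. 86.  0. 78. -7.]invalid input
```

```bash
python3 -m pendant '[{"dx":0,"dy":0,"dz":-0.04,"rx":0,"ry":0,"rz":0,"hand":0.0},{"dx":0,"dy":0,"dz":0,"rx":0,"ry":0,"rz":6.84,"hand":0.0}]' 40
```

```text
clock: 0.27
position: [0.1843, 0.5467, 0.2758]
ee_rot: [0.001, 0.221, 0.975, 0.003]
contact_force: [0.6, 1.3, 0.2]
width: 0.0639
gripper_force: 0.0
```

```bash
python3 -m pendant '[{"dx":0,"dy":0,"dz":0,"rx":0,"ry":0,"rz":6.84,"hand":0},{"dx":0,"dy":0,"dz":0,"rx":0,"ry":0,"rz":6.84,"hand":0},{"dx":0,"dy":0,"dz":0,"rx":0,"ry":0,"rz":6.84,"hand":0},{"dx":0,"dy":0,"dz":0,"rx":0,"ry":0,"rz":6.84,"hand":0},{"dx":0,"dy":0,"dz":0,"rx":0,"ry":0,"rz":6.84,"hand":0},{"dx":0,"dy":0,"dz":0,"rx":0,"ry":0,"rz":6.84,"hand":0},{"dx":0,"dy":0,"dz":0,"rx":0,"ry":0,"rz":6.84,"hand":0},{"dx":0,"dy":0,"dz":0,"rx":0,"ry":0,"rz":6.84,"hand":0},{"dx":0,"dy":0,"dz":0,"rx":0,"ry":0,"rz":6.84,"hand":0}]'
python3 -c "
from h import *
show([.24,.3,.27]);show([.493,.073,.10])"
```

```text
clock: 1.02
position: [0.1833, 0.5446, 0.2706]
ee_rot: [0.0, 0.691, 0.723, -0.001]
contact_force: [0.4, -0.7, -0.9]
width: -0.0003
gripper_force: 0.0
t 1.0167 pos [0.1833 0.5446 0.2706] toolshift [-0.2469  0.0453  0.0009] yaw_y 2.65 q [64. 15. 82.  0. 83. 62.]
t 1.0167 pos [0.1833 0.5446 0.2706] toolshift [-0.4852  0.2877  0.171 ] yaw_y 2.65 q [64. 15. 82.  0. 83. 62.]
```

```bash
python3 -m pendant '[{"dx":-0.035,"dy":0.0065,"dz":0,"rx":0,"ry":0,"rz":0,"hand":0},{"dx":-0.035,"dy":0.0065,"dz":0,"rx":0,"ry":0,"rz":0,"hand":0},{"dx":-0.035,"dy":0.0065,"dz":0,"rx":0,"ry":0,"rz":0,"hand":0},{"dx":-0.035,"dy":0.0065,"dz":0,"rx":0,"ry":0,"rz":0,"hand":0},{"dx":-0.035,"dy":0.0065,"dz":0,"rx":0,"ry":0,"rz":0,"hand":0},{"dx":-0.035,"dy":0.0065,"dz":0,"rx":0,"ry":0,"rz":0,"hand":0},{"dx":-0.035,"dy":0.0065,"dz":0,"rx":0,"ry":0,"rz":0,"hand":0}]'
python3 -m pendant '[{"dx":-0.027,"dy":0.027,"dz":0,"rx":0,"ry":0,"rz":0,"hand":0},{"dx":-0.027,"dy":0.027,"dz":0.01,"rx":0,"ry":0,"rz":0,"hand":0},{"dx":-0.027,"dy":0.027,"dz":0.01,"rx":0,"ry":0,"rz":0,"hand":0},{"dx":-0.027,"dy":0.027,"dz":0.01,"rx":0,"ry":0,"rz":0,"hand":0},{"dx":-0.027,"dy":0.027,"dz":0.01,"rx":0,"ry":0,"rz":0,"hand":0},{"dx":-0.027,"dy":0.027,"dz":0.01,"rx":0,"ry":0,"rz":0,"hand":0},{"dx":-0.027,"dy":0.027,"dz":0.02,"rx":0,"ry":0,"rz":0,"hand":0},{"dx":-0.027,"dy":0.027,"dz":0.02,"rx":0,"ry":0,"rz":0,"hand":0},{"dx":-0.024,"dy":0.026,"dz":0.03,"rx":0,"ry":0,"rz":0,"hand":0},{"dx":0,"dy":0,"dz":0,"rx":0,"ry":0,"rz":0,"hand":0}]'
python3 -c "
from h import *
show([.493,.073,.070])"
```

```text
clock: 1.6
position: [0.2413, 0.3008, 0.2708]
ee_rot: [0.0, 0.688, 0.726, -0.0]
contact_force: [0.5, 0.1, -1.0]
width: 0.0002
gripper_force: 0.0
clock: 2.43
position: [0.4931, 0.0757, 0.1507]
ee_rot: [-0.001, 0.69, 0.724, -0.003]
contact_force: [-0.2, -0.0, -0.7]
width: 0.0002
gripper_force: 0.0
t 2.4333 pos [0.4931 0.0757 0.1507] toolshift [-0.0025  0.0002  0.0807] yaw_y 2.76 q [  1.  13. 102.  -0.  65.  -2.]
```

```bash
python3 -m pendant '[{"dx":-0.0025,"dy":0,"dz":0.027,"rx":0,"ry":0,"rz":0,"hand":0},{"dx":0,"dy":0,"dz":0.027,"rx":0,"ry":0,"rz":0,"hand":0},{"dx":0,"dy":0,"dz":0.027,"rx":0,"ry":0,"rz":0,"hand":0},{"dx":0,"dy":0,"dz":0,"rx":0,"ry":0,"rz":0,"hand":0}]'
python3 - <<'E'
from rig import manip
import cv2,numpy as np
o=[]
for n,x,y in(("scene",220,180),("top",240,195)):
    f=manip.get_image(n)["frame"][y:y+75,x:x+100,::-1]
    o.append(cv2.resize(f,(400,300),interpolation=cv2.INTER_CUBIC))
cv2.imwrite("pics/k1.png",np.hstack(o))
E
```

```text
clock: 2.77
position: [0.4866, 0.0772, 0.0704]
ee_rot: [-0.004, 0.688, 0.725, -0.004]
contact_force: [-1.2, -0.3, -1.8]
width: 0.0002
gripper_force: 0.0
```

View pics/k1.png

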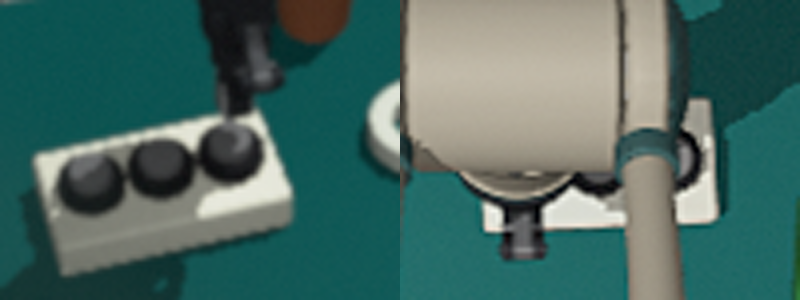

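The fingers stand over the left key: scene crop tip at (233,115), cap at (232,145). Now pressing.

```bash
python3 -c "
from h import *
show([.493,.073,.050])"
python3 -m pendant '[{"dx":0,"dy":0,"dz":0.012,"rx":0,"ry":0,"rz":0,"hand":0},{"dx":0,"dy":0,"dz":0.006,"rx":0,"ry":0,"rz":0,"hand":0},{"dx":0,"dy":0,"dz":0,"rx":0,"ry":0,"rz":0,"hand":0}]'
python3 -m pendant '[{"dx":0,"dy":0,"dz":0.003,"rx":0,"ry":0,"rz":0,"hand":0},{"dx":0,"dy":0,"dz":0,"rx":0,"ry":0,"rz":0,"hand":0}]'
```

```text
t 2.8667 pos [0.4904 0.0775 0.0744] toolshift [-0.0046  0.0025  0.0244] yaw_y 3.01 q [  1.  18. 109.   0.  54.  -2.]
clock: 3.12
position: [0.4914, 0.0774, 0.0572]
ee_rot: [0.0, 0.688, 0.725, 0.0]
contact_force: [0.3, -0.8, -1.4]
width: 0.0001
gripper_force: 0.0
clock: 3.28
position: [0.4918, 0.0773, 0.0544]
ee_rot: [0.0, 0.688, 0.725, 0.0]
contact_force: [0.1, -0.1, -1.1]
width: 0.0
gripper_force: 0.0
```

```bash
python3 -m pendant '[{"dx":-0.004,"dy":0.001,"dz":0.003,"rx":0,"ry":0,"rz":0,"hand":0},{"dx":0,"dy":0,"dz":0,"rx":0,"ry":0,"rz":0,"hand":0}]'
python3 -m pendant '[{"dx":0,"dy":0,"dz":0.003,"rx":0,"ry":0,"rz":0,"hand":0},{"dx":0,"dy":0,"dz":0,"rx":0,"ry":0,"rz":0,"hand":0}]'
python3 -m pendant '[{"dx":0,"dy":0,"dz":0.002,"rx":0,"ry":0,"rz":0,"hand":0},{"dx":0,"dy":0,"dz":0,"rx":0,"ry":0,"rz":0,"hand":0}]'
```

```text
clock: 3.45
position: [0.4933, 0.0728, 0.051]
ee_rot: [0.001, 0.688, 0.725, 0.0]
contact_force: [0.6, 0.8, 0.3]
width: 0.0002
gripper_force: 0.9
clock: 3.62
position: [0.4933, 0.0729, 0.0479]
ee_rot: [0.001, 0.688, 0.725, 0.0]
contact_force: [1.0, -1.1, 1.9]
width: 0.0002
gripper_force: 1.9
clock: 3.78
position: [0.4933, 0.0729, 0.0461]
ee_rot: [0.001, 0.688, 0.725, 0.0]
contact_force: [-0.1, -2.0, 3.9]
width: 0.0001
gripper_force: 2.4
```

```bash
python3 -m pendant '[{"dx":0,"dy":0,"dz":0.0015,"rx":0,"ry":0,"rz":0,"hand":0},{"dx":0,"dy":0,"dz":0,"rx":0,"ry":0,"rz":0,"hand":0}]'
python3 -m pendant '[{"dx":0,"dy":0,"dz":0.0015,"rx":0,"ry":0,"rz":0,"hand":0},{"dx":0,"dy":0,"dz":0,"rx":0,"ry":0,"rz":0,"hand":0}]'
```

```text
clock: 3.95
position: [0.4934, 0.0729, 0.0459]
ee_rot: [0.001, 0.688, 0.725, 0.0]
contact_force: [-2.6, -1.4, 13.3]
width: 0.0001
gripper_force: 7.5
clock: 4.12
position: [0.4934, 0.0729, 0.0456]
ee_rot: [0.001, 0.688, 0.725, 0.001]
contact_force: [-4.7, -1.5, 23.7]
width: 0.0002
gripper_force: 12.7
```

```bash
python3 -m pendant '[{"dx":0,"dy":0,"dz":-0.025,"rx":0,"ry":0,"rz":0,"hand":0},{"dx":-0.030,"dy":0,"dz":0,"rx":0,"ry":0,"rz":0,"hand":0},{"dx":-0.030,"dy":0,"dz":0,"rx":0,"ry":0,"rz":0,"hand":0},{"dx":-0.030,"dy":0,"dz":0,"rx":0,"ry":0,"rz":0,"hand":0},{"dx":0,"dy":0,"dz":0.01,"rx":0,"ry":0,"rz":0,"hand":0},{"dx":0,"dy":0,"dz":0.0,"rx":0,"ry":0,"rz":0,"hand":0},{"dx":0,"dy":0,"dz":0.0,"rx":0,"ry":0,"rz":0,"hand":0}]'
```

```text
clock: 4.7
position: [0.4961, -0.0165, 0.0569]
ee_rot: [-0.001, 0.689, 0.725, -0.001]
contact_force: [0.6, 0.3, -0.8]
width: -0.0001
gripper_force: 0.0
```

Right on target (0.4966, −0.016). Pressing about 11–12 mm down.

```bash
python3 -m pendant '[{"dx":0,"dy":0,"dz":0.005,"rx":0,"ry":0,"rz":0,"hand":0},{"dx":0,"dy":0,"dz":0.004,"rx":0,"ry":0,"rz":0,"hand":0},{"dx":0,"dy":0,"dz":0.002,"rx":0,"ry":0,"rz":0,"hand":0},{"dx":0,"dy":0,"dz":0,"rx":0,"ry":0,"rz":0,"hand":0}]'
python3 -m pendant '[{"dx":0,"dy":0,"dz":0.0015,"rx":0,"ry":0,"rz":0,"hand":0},{"dx":0,"dy":0,"dz":0,"rx":0,"ry":0,"rz":0,"hand":0}]'
```

```text
clock: 5.03
position: [0.4975, -0.0161, 0.0467]
ee_rot: [0.0, 0.688, 0.726, 0.0]
contact_force: [-0.4, -0.2, 3.1]
width: 0.0003
gripper_force: 2.2
clock: 5.2
position: [0.4976, -0.0161, 0.046]
ee_rot: [0.0, 0.688, 0.725, 0.0]
contact_force: [-1.1, 1.6, 6.4]
width: 0.0003
gripper_force: 3.8
```

Bottomed at the same z (0.046). A bit further, then release and move to the middle key.

```bash
python3 -m pendant '[{"dx":0,"dy":0,"dz":0.001,"rx":0,"ry":0,"rz":0,"hand":0},{"dx":0,"dy":0,"dz":0,"rx":0,"ry":0,"rz":0,"hand":0}]'
python3 -m pendant '[{"dx":0,"dy":0,"dz":-0.025,"rx":0,"ry":0,"rz":0,"hand":0},{"dx":0.023,"dy":0,"dz":0,"rx":0,"ry":0,"rz":0,"hand":0},{"dx":0.022,"dy":0,"dz":0,"rx":0,"ry":0,"rz":0,"hand":0},{"dx":0,"dy":-0.001,"dz":0.012,"rx":0,"ry":0,"rz":0,"hand":0},{"dx":0,"dy":0,"dz":0.0,"rx":0,"ry":0,"rz":0,"hand":0},{"dx":0,"dy":0,"dz":0.0,"rx":0,"ry":0,"rz":0,"hand":0}]'
```

```text
clock: 5.37
position: [0.4976, -0.0161, 0.0459]
ee_rot: [0.0, 0.688, 0.725, 0.001]
contact_force: [-3.1, 2.0, 13.7]
width: -0.0001
gripper_force: 7.4
clock: 5.87
position: [0.493, 0.0286, 0.0566]
ee_rot: [-0.001, 0.688, 0.726, -0.001]
contact_force: [0.2, -0.5, -0.8]
width: 0.0002
gripper_force: 0.0
```

```bash
python3 -m pendant '[{"dx":0,"dy":0,"dz":0.005,"rx":0,"ry":0,"rz":0,"hand":0},{"dx":0,"dy":0,"dz":0.004,"rx":0,"ry":0,"rz":0,"hand":0},{"dx":0,"dy":0,"dz":0.0015,"rx":0,"ry":0,"rz":0,"hand":0},{"dx":0,"dy":0,"dz":0,"rx":0,"ry":0,"rz":0,"hand":0}]'
```

```text
clock: 6.2
position: [0.4947, 0.0279, 0.0468]
ee_rot: [0.0, 0.689, 0.725, 0.0]
contact_force: [1.0, 1.5, 4.0]
width: 0.0
gripper_force: 2.2
```

```bash
python3 -m pendant '[{"dx":0,"dy":0,"dz":0.0015,"rx":0,"ry":0,"rz":0,"hand":0},{"dx":0,"dy":0,"dz":0.001,"rx":0,"ry":0,"rz":0,"hand":0},{"dx":0,"dy":0,"dz":0,"rx":0,"ry":0,"rz":0,"hand":0}]'
python3 -m pendant '[{"dx":0,"dy":0,"dz":-0.03,"rx":0,"ry":0,"rz":0,"hand":0},{"dx":0,"dy":0,"dz":-0.04,"rx":0,"ry":0,"rz":0,"hand":0},{"dx":0,"dy":0,"dz":-0.04,"rx":0,"ry":0,"rz":0,"hand":0},{"dx":0,"dy":0,"dz":-0.04,"rx":0,"ry":0,"rz":0,"hand":0},{"dx":0,"dy":0,"dz":0,"rx":0,"ry":0,"rz":0,"hand":0.06}]'
python3 -m pendant '[{"dx":0,"dy":0,"dz":0,"rx":0,"ry":0,"rz":7.1,"hand":0.06},{"dx":0,"dy":0,"dz":0,"rx":0,"ry":0,"rz":7.1,"hand":0.06},{"dx":0,"dy":0,"dz":0,"rx":0,"ry":0,"rz":7.1,"hand":0.06},{"dx":0,"dy":0,"dz":0,"rx":0,"ry":0,"rz":7.1,"hand":0.06},{"dx":0,"dy":0,"dz":0,"rx":0,"ry":0,"rz":7.1,"hand":0.06},{"dx":0,"dy":0,"dz":0,"rx":0,"ry":0,"rz":7.1,"hand":0.06},{"dx":0,"dy":0,"dz":0,"rx":0,"ry":0,"rz":7.1,"hand":0.06},{"dx":0,"dy":0,"dz":0,"rx":0,"ry":0,"rz":7.1,"hand":0.06},{"dx":0,"dy":0,"dz":0,"rx":0,"ry":0,"rz":7.1,"hand":0.06},{"dx":0,"dy":0,"dz":0,"rx":0,"ry":0,"rz":7.1,"hand":0.06},{"dx":0,"dy":0,"dz":0,"rx":0,"ry":0,"rz":7.0,"hand":0.06},{"dx":0,"dy":0,"dz":0,"rx":0,"ry":0,"rz":6.8,"hand":0.06}]'
python3 -c "
from h import *
show([.594,-.306,.14])"
```

```text
clock: 6.45
position: [0.4947, 0.0279, 0.0459]
ee_rot: [0.001, 0.688, 0.725, 0.001]
contact_force: [-2.7, 0.2, 12.2]
width: -0.0003
gripper_force: 7.1
clock: 6.87
position: [0.4985, 0.0276, 0.2017]
ee_rot: [0.006, 0.688, 0.725, 0.004]
contact_force: [1.3, -0.5, -1.1]
width: 0.0106
gripper_force: 0.0
clock: 7.87
position: [0.4931, 0.0279, 0.1931]
ee_rot: [0.0, 0.998, 0.068, -0.001]
contact_force: [-0.8, -0.6, -1.4]
width: 0.0599
gripper_force: 0.0
t 7.8667 pos [0.4931 0.0279 0.1931] toolshift [0.0545 0.3446 0.053 ] yaw_y -82.17 q [-5. 10. 99. -0. 70. 77.]
```

```bash
python3 -m pendant '[{"dx":0.006,"dy":0.0383,"dz":0,"rx":0,"ry":0,"rz":0,"hand":0.06},{"dx":0.006,"dy":0.0383,"dz":0,"rx":0,"ry":0,"rz":0,"hand":0.06},{"dx":0.006,"dy":0.0383,"dz":0,"rx":0,"ry":0,"rz":0,"hand":0.06},{"dx":0.006,"dy":0.0383,"dz":0,"rx":0,"ry":0,"rz":0,"hand":0.06},{"dx":0.006,"dy":0.0383,"dz":0,"rx":0,"ry":0,"rz":0,"hand":0.06},{"dx":0.006,"dy":0.0383,"dz":0,"rx":0,"ry":0,"rz":0,"hand":0.06},{"dx":0.006,"dy":0.0383,"dz":0,"rx":0,"ry":0,"rz":0,"hand":0.06},{"dx":0.006,"dy":0.0383,"dz":0,"rx":0,"ry":0,"rz":0,"hand":0.06},{"dx":0.006,"dy":0.0383,"dz":0.02,"rx":0,"ry":0,"rz":0,"hand":0.06},{"dx":0,"dy":0,"dz":0.03,"rx":0,"ry":0,"rz":0,"hand":0.06},{"dx":0,"dy":0,"dz":0,"rx":0,"ry":0,"rz":0,"hand":0.06},{"dx":0,"dy":0,"dz":0,"rx":0,"ry":0,"rz":0,"hand":0.06}]'
python3 - <<'E'
from rig import manip
import cv2,numpy as np
from h import *
show([.594,-.306,.0625])
o=[]
for n,x,y in(("scene",80,205),("top",375,150)):
    f=manip.get_image(n)["frame"][y:y+90,x:x+120,::-1]
    o.append(cv2.resize(f,(400,300),interpolation=cv2.INTER_CUBIC))
cv2.imwrite("pics/g1.png",np.hstack(o))
E
```

```text
clock: 8.87
position: [0.5938, -0.3028, 0.142]
ee_rot: [-0.002, 0.997, 0.071, -0.003]
contact_force: [0.3, 0.1, -0.5]
width: 0.0602
gripper_force: 0.0
t 8.8667 pos [ 0.5938 -0.3028  0.142 ] toolshift [0.0001 0.0036 0.0795] yaw_y -81.87 q [-33.  27.  82.   0.  72.  49.]
```

View pics/g1.png

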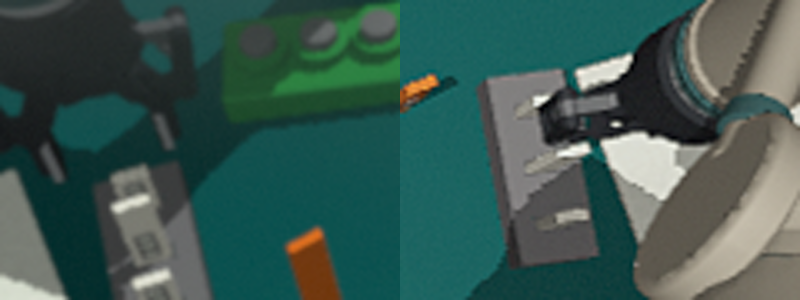

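```bash
python3 - <<'E'
from h import *
for z in(.142,.15):
  print([plane("scene",(80+a*.3,205+b*.3),z).round(4) for a,b in((60,182),(168,148),(114,165))])
print(plane("scene",(80+.3*130,205+.3*206),.093))
E
```

```text
[array([ 0.6046, -0.3353,  0.142 ]), array([ 0.593 , -0.2687,  0.142 ]), array([ 0.5988, -0.3023,  0.142 ])]
[array([ 0.611 , -0.3331,  0.15  ]), array([ 0.5995, -0.2671,  0.15  ]), array([ 0.6053, -0.3004,  0.15  ])]
[ 0.59568742 -0.30394717  0.093     ]
```

```bash
python3 -m pendant '[{"dx":0,"dy":0.002,"dz":0.025,"rx":0,"ry":0,"rz":0,"hand":0.06},{"dx":0,"dy":0,"dz":0.025,"rx":0,"ry":0,"rz":0,"hand":0.06},{"dx":0,"dy":0,"dz":0.02,"rx":0,"ry":0,"rz":0,"hand":0.06},{"dx":0,"dy":0,"dz":0.009,"rx":0,"ry":0,"rz":0,"hand":0.06},{"dx":0,"dy":0,"dz":0,"rx":0,"ry":0,"rz":0,"hand":0.06},{"dx":0,"dy":0,"dz":0,"rx":0,"ry":0,"rz":0,"hand":0.06}]'
python3 -m pendant '[{"dx":0,"dy":0,"dz":0,"rx":0,"ry":0,"rz":0,"hand":0.018},{"dx":0,"dy":0,"dz":0,"rx":0,"ry":0,"rz":0,"hand":0.018},{"dx":0,"dy":0,"dz":0,"rx":0,"ry":0,"rz":0,"hand":0.018},{"dx":0,"dy":0,"dz":0,"rx":0,"ry":0,"rz":0,"hand":0.018},{"dx":0,"dy":0,"dz":0,"rx":0,"ry":0,"rz":0,"hand":0.018},{"dx":0,"dy":0,"dz":0,"rx":0,"ry":0,"rz":0,"hand":0.018}]' 40
```

```text
clock: 9.47
position: [0.5971, -0.3053, 0.0676]
ee_rot: [0.001, 0.997, 0.072, 0.001]
contact_force: [-0.2, -0.2, -0.8]
width: 0.06
gripper_force: 0.0
clock: 9.97
position: [0.5971, -0.3061, 0.0677]
ee_rot: [0.001, 0.997, 0.071, 0.001]
contact_force: [-0.9, 1.2, 5.9]
width: 0.0228
gripper_force: 39.4
```

```bash
python3 -m pendant '[{"dx":0,"dy":0,"dz":-0.008,"rx":0,"ry":0,"rz":0,"hand":0.018},{"dx":0,"dy":0,"dz":-0.012,"rx":0,"ry":0,"rz":0,"hand":0.018},{"dx":0,"dy":0,"dz":-0.015,"rx":0,"ry":0,"rz":0,"hand":0.018},{"dx":0,"dy":0,"dz":-0.02,"rx":0,"ry":0,"rz":0,"hand":0.018},{"dx":0,"dy":0,"dz":-0.025,"rx":0,"ry":0,"rz":0,"hand":0.018},{"dx":0,"dy":0,"dz":-0.03,"rx":0,"ry":0,"rz":0,"hand":0.018},{"dx":0,"dy":0,"dz":-0.03,"rx":0,"ry":0,"rz":0,"hand":0.018},{"dx":0,"dy":0,"dz":-0.03,"rx":0,"ry":0,"rz":0,"hand":0.018},{"dx":0,"dy":0,"dz":-0.02,"rx":0,"ry":0,"rz":0,"hand":0.018},{"dx":0,"dy":0,"dz":0,"rx":0,"ry":0,"rz":0,"hand":0.018},{"dx":0,"dy":0,"dz":0,"rx":0,"ry":0,"rz":0,"hand":0.018}]'
python3 - <<'E'
from rig import manip
import cv2,numpy as np
from h import *
im={n:manip.get_image(n) for n in("scene","top")};pickle.dump(im,open("im1.pkl","wb"))
o=[cv2.resize(im["scene"]["frame"][y:y+90,x:x+120,::-1],(400,300),interpolation=cv2.INTER_CUBIC) for x,y in((60,200),)]
o.append(cv2.resize(im["top"]["frame"][150:240,380:500,::-1],(400,300),interpolation=cv2.INTER_CUBIC))
cv2.imwrite("pics/l1.png",np.hstack(o))
E
```

```text
clock: 10.88
position: [0.5964, -0.3058, 0.2574]
ee_rot: [0.001, 0.997, 0.071, 0.001]
contact_force: [-0.4, 0.7, -2.0]
width: 0.0231
gripper_force: 39.4
```

View pics/l1.png

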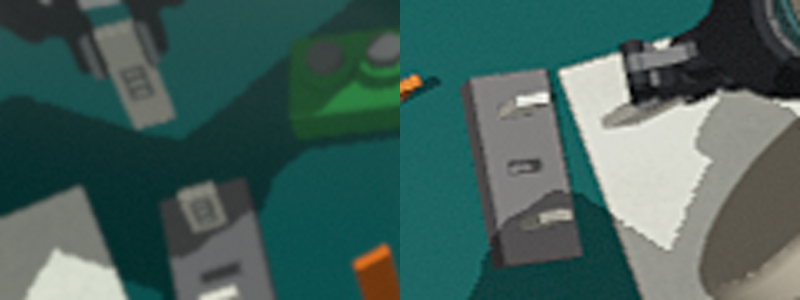

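```bash
cat >> h.py <<'E'
def goal(yaw,t,lens):
    u=np.array([np.cos(yaw)*np.cos(t),np.sin(yaw)*np.cos(t),-np.sin(t)]);cx=-u
    cy=np.cross([0,0,1],cx);cy/=np.linalg.norm(cy);cz=np.cross(cx,cy)
    return np.array(lens)+.1*u,cx,cy,cz,R.from_matrix(np.c_[cx,-cy,-cz])
E
python3 - <<'E'
from h import *
print("window",plane("scene",(101.4,224.9),.2377))
f,cx,cy,cz,Rt=goal(np.radians(-78),.30,[.526,.316,.255])
tcp=f+(-.004)*cx+.0197*cz
print("focus",f,"tcp",tcp)
r=show(tcp,Rt)
print("in goal axes",Rt.inv().apply(tcp-np.array([.5964,-.3058,.2574])))
E
```

```text
window [ 0.59672936 -0.30353177  0.2377    ]
focus [0.54586256 0.22255399 0.22544798] tcp [0.54786747 0.21312162 0.24308603]
t 10.9833 pos [ 0.5952 -0.3051  0.2542] toolshift [ 0.0269 -0.5196  0.0123] yaw_y -81.81 q [-33.  24.  71.  -0.  85.  49.]
rotvec deg [ 13.83  13.17 -93.08]
in goal axes [0.49032128 0.0604179  0.16665732]
```

```bash
python3 -m pendant '[{"dx":0,"dy":0,"dz":0,"rx":0,"ry":0,"rz":-4,"hand":0.018},{"dx":0,"dy":0,"dz":0,"rx":0,"ry":0,"rz":-7,"hand":0.018},{"dx":0,"dy":0,"dz":0,"rx":0,"ry":0,"rz":-7,"hand":0.018},{"dx":0,"dy":0,"dz":0,"rx":0,"ry":0,"rz":-7,"hand":0.018},{"dx":0,"dy":0,"dz":0,"rx":0,"ry":0,"rz":-7,"hand":0.018},{"dx":0,"dy":0,"dz":0,"rx":0,"ry":0,"rz":-7,"hand":0.018},{"dx":0,"dy":0,"dz":0,"rx":0,"ry":0,"rz":-7,"hand":0.018},{"dx":0,"dy":0,"dz":0,"rx":0,"ry":0,"rz":-7,"hand":0.018},{"dx":0,"dy":0,"dz":0,"rx":0,"ry":0,"rz":-7,"hand":0.018},{"dx":0,"dy":0,"dz":0,"rx":0,"ry":0,"rz":-7,"hand":0.018},{"dx":0,"dy":0,"dz":0,"rx":0,"ry":0,"rz":-7,"hand":0.018},{"dx":0,"dy":0,"dz":0,"rx":0,"ry":0,"rz":-7,"hand":0.018}]'
python3 -m pendant '[{"dx":0,"dy":0,"dz":0,"rx":0,"ry":0,"rz":-7,"hand":0.018},{"dx":0,"dy":0,"dz":0,"rx":0,"ry":0,"rz":-7,"hand":0.018},{"dx":0,"dy":0,"dz":0,"rx":0,"ry":0,"rz":-6,"hand":0.018},{"dx":0,"dy":0,"dz":0,"rx":0,"ry":0,"rz":0,"hand":0.018}]'
python3 - <<'E'
from h import *
f,cx,cy,cz,Rt=goal(np.radians(-78),.30,[.526,.316,.255])
tcp=f+(-.004)*cx+.0197*cz
show(tcp-cx*.1,Rt)
E
```

```text
clock: 11.98
position: [0.5952, -0.305, 0.2531]
ee_rot: [-0.003, 0.71, 0.704, -0.001]
contact_force: [0.2, -0.8, -1.0]
width: 0.023
gripper_force: 39.4
clock: 12.32
position: [0.5953, -0.305, 0.2533]
ee_rot: [-0.003, 0.579, 0.816, -0.0]
contact_force: [-0.7, 0.0, -2.0]
width: 0.023
gripper_force: 39.4
t 12.3167 pos [ 0.5953 -0.305   0.2533] toolshift [0.4098 0.1144 0.041 ] yaw_y 19.28 q [-33.  24.  71.   0.  85. -52.]
rotvec deg [-1.28 16.94  7.2 ]
```

```bash
python3 -m pendant '[{"dx":0.02,"dy":0.0055,"dz":0,"rx":0,"ry":0,"rz":0,"hand":0.018},{"dx":0.036,"dy":0.01,"dz":0,"rx":0,"ry":0,"rz":0,"hand":0.018},{"dx":0.036,"dy":0.01,"dz":0,"rx":0,"ry":0,"rz":0,"hand":0.018},{"dx":0.036,"dy":0.01,"dz":0,"rx":0,"ry":0,"rz":0,"hand":0.018},{"dx":0.036,"dy":0.01,"dz":0,"rx":0,"ry":0,"rz":0,"hand":0.018},{"dx":0.036,"dy":0.01,"dz":0,"rx":0,"ry":0,"rz":0,"hand":0.018},{"dx":0.036,"dy":0.01,"dz":0,"rx":0,"ry":0,"rz":0,"hand":0.018},{"dx":0.036,"dy":0.01,"dz":0,"rx":0,"ry":0,"rz":0,"hand":0.018},{"dx":0.036,"dy":0.01,"dz":0,"rx":0,"ry":0,"rz":0,"hand":0.018},{"dx":0.036,"dy":0.01,"dz":0,"rx":0,"ry":0,"rz":0,"hand":0.018},{"dx":0.036,"dy":0.01,"dz":0,"rx":0,"ry":0,"rz":0,"hand":0.018},{"dx":0.02,"dy":0.005,"dz":0,"rx":0,"ry":0,"rz":0,"hand":0.018}]'
python3 -m pendant '[{"dx":0,"dy":0,"dz":0,"rx":-0.4,"ry":4.2,"rz":1.8,"hand":0.018},{"dx":0,"dy":0,"dz":0,"rx":-0.3,"ry":4.2,"rz":1.8,"hand":0.018},{"dx":0,"dy":0,"dz":0,"rx":-0.3,"ry":4.2,"rz":1.8,"hand":0.018},{"dx":0,"dy":0,"dz":0,"rx":-0.3,"ry":4.3,"rz":1.8,"hand":0.018},{"dx":0,"dy":0,"dz":0,"rx":0,"ry":0,"rz":0,"hand":0.018},{"dx":0,"dy":0,"dz":0,"rx":0,"ry":0,"rz":0,"hand":0.018}]'
python3 - <<'E'
from h import *
f,cx,cy,cz,Rt=goal(np.radians(-78),.30,[.526,.316,.255])
tcp=f+(-.004)*cx+.0197*cz
show(tcp,Rt)
E
```

```text
clock: 13.32
position: [0.5675, 0.1123, 0.2545]
ee_rot: [-0.002, 0.58, 0.815, -0.0]
contact_force: [0.5, -0.4, -1.6]
width: 0.0231
gripper_force: 39.4
clock: 13.82
position: [0.5687, 0.1074, 0.2544]
ee_rot: [-0.114, 0.624, 0.767, 0.093]
contact_force: [-0.3, -0.7, -2.1]
width: 0.0233
gripper_force: 39.4
t 13.8167 pos [0.5687 0.1074 0.2544] toolshift [0.0997 0.0011 0.0422] yaw_y 11.73 q [ -6.  17.  84.  16.  85. -20.]
rotvec deg [ 0.09  0.26 -0.25]
```

```bash
python3 -m pendant '[{"dx":0.0,"dy":0,"dz":0.02,"rx":0,"ry":0,"rz":0,"hand":0.018},{"dx":0.01,"dy":0,"dz":0.02,"rx":0,"ry":0,"rz":0,"hand":0.018},{"dx":0.02,"dy":0,"dz":0.002,"rx":0,"ry":0,"rz":0,"hand":0.018},{"dx":0.02,"dy":0.001,"dz":0,"rx":0,"ry":0,"rz":0,"hand":0.018},{"dx":0.015,"dy":0,"dz":0,"rx":0,"ry":0,"rz":0,"hand":0.018},{"dx":0.015,"dy":0,"dz":0,"rx":0,"ry":0,"rz":0,"hand":0.018},{"dx":0.01,"dy":0,"dz":0,"rx":0,"ry":0,"rz":0,"hand":0.018},{"dx":0.008,"dy":0,"dz":0,"rx":0,"ry":0,"rz":0,"hand":0.018},{"dx":0,"dy":0,"dz":0,"rx":0,"ry":0,"rz":0,"hand":0.018},{"dx":0,"dy":0,"dz":0,"rx":0,"ry":0,"rz":0,"hand":0.018},{"dx":0,"dy":0,"dz":0,"rx":0,"ry":0,"rz":0,"hand":0.018},{"dx":0,"dy":0,"dz":0,"rx":0,"ry":0,"rz":0,"hand":0.018}]'
python3 - <<'E'
from rig import manip
from h import *
f,cx,cy,cz,Rt=goal(np.radians(-78),.30,[.526,.316,.255])
show(f+(-.004)*cx+.0197*cz,Rt)
im={n:manip.get_image(n) for n in("scene","top")};pickle.dump(im,open("im2.pkl","wb"))
o=[cv2.resize(im["scene"]["frame"][110:200,330:450,::-1],(800,600),interpolation=cv2.INTER_CUBIC)[:, :400]]
o=[cv2.resize(im["scene"]["frame"][115:195,345:411,::-1],(396,480),interpolation=cv2.INTER_CUBIC),
   cv2.resize(im["top"]["frame"][165:245,135:201,::-1],(396,480),interpolation=cv2.INTER_CUBIC)]
cv2.imwrite("pics/p1.png",np.hstack(o))
E
```

```text
clock: 14.82
position: [0.5484, 0.2117, 0.2441]
ee_rot: [-0.113, 0.623, 0.768, 0.094]
contact_force: [-0.3, -0.5, -1.1]
width: 0.0232
gripper_force: 39.4
t 14.8167 pos [0.5484 0.2117 0.2441] toolshift [ 0.0012 -0.0003  0.0014] yaw_y 11.87 q [  4.  16.  86.  17.  80. -11.]
rotvec deg [ 0.23  0.27 -0.07]
```

View pics/p1.png

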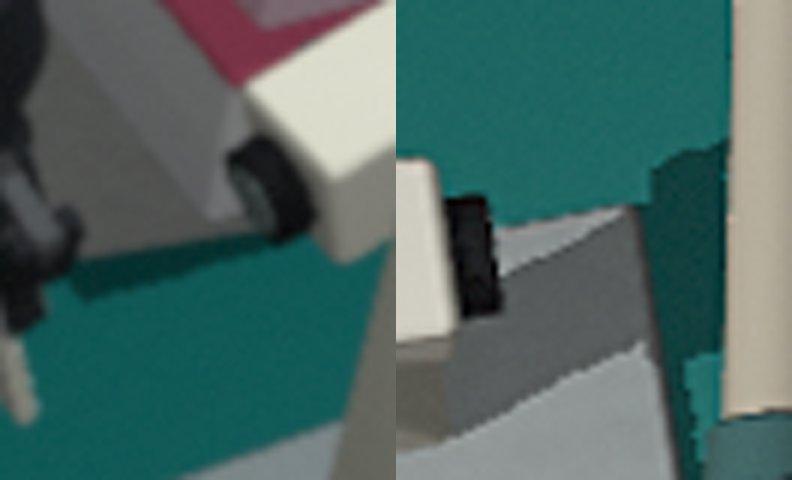

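```bash
python3 - <<'E'
from rig import manip
from h import *
f,cx,cy,cz,Rt=goal(np.radians(-78),.30,[.526,.316,.255])
s=manip.get_state();w,x,y,z=s["ee_rot"];M=R.from_quat([x,y,z,w]).as_matrix();X,Y,Z=M[:,0],-M[:,1],-M[:,2]
win=s["position"]+.004*X-.0197*Z
def proj(n,p):
    c=D[n];w,x,y,z=c["attitude"];q=R.from_quat([x,y,z,w]).inv().apply(np.array(p)-c["position"])
    return np.round([c["cx"]-c["fx"]*q[0]/q[2],c["cy"]+c["fy"]*q[1]/q[2]],1)
foot=win-.004*X-.04*Z
for n,p in dict(lens=[.526,.316,.255],focus=f,win=win,foot_front_px=foot+.004*X+.012*Y,ff=foot+.004*X-.012*Y,fb=foot-.004*X-.012*Y).items(): print(n,proj("scene",p),proj("top",p))
# observed lens with the scene/top pixels, adjusted
print(tri((388,148.3),(151.25,207.75)))
print("err",np.linalg.norm(win-f))
im=pickle.load(open("im2.pkl","rb"))["scene"]["frame"]
cv2.imwrite("pics/p2.png",cv2.resize(im[140:200,315:395,::-1],(800,600),interpolation=cv2.INTER_CUBIC))
E
```

```text
lens [386.2 147.3] [150.1 207.6]
focus [347.6 169.6] [199.7 201.2]
win [347.2 169.6] [200.3 200.7]
foot_front_px [347.3 176.8] [199.1 210.2]
ff [352.6 183.6] [197.3 199.6]
fb [349.6 185.4] [200.9 199.1]
(array([0.52690741, 0.31761226, 0.25169902]), np.float64(0.00551656167614976))
err 0.0019343346424653166
```

View pics/p2.png

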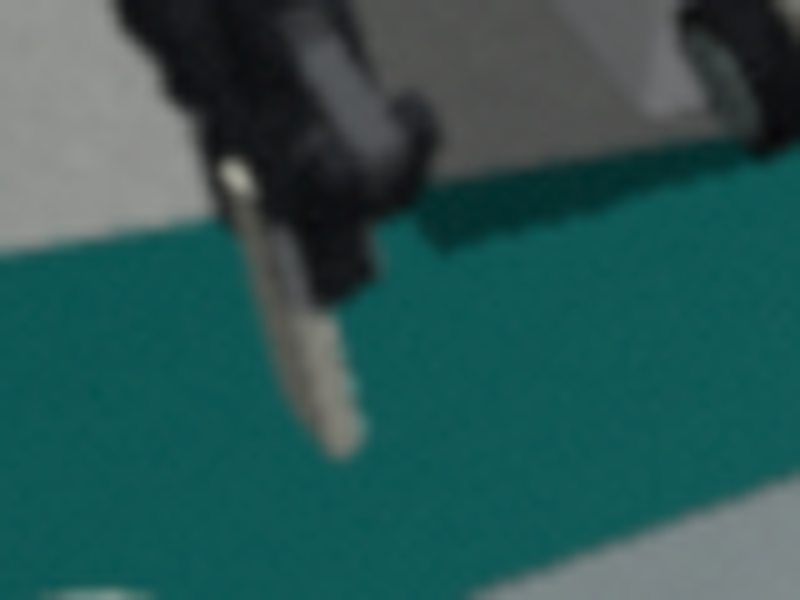

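The cassette foot appears at (349.5,186), against a predicted (349.6,185.4), so the grip has not slipped. One small correction, then hand in.

```bash
python3 -m pendant '[{"dx":0.001,"dy":0,"dz":0.003,"rx":0,"ry":0.7,"rz":0,"hand":0.018},{"dx":0,"dy":0,"dz":0,"rx":0,"ry":0,"rz":0,"hand":0.018},{"dx":0,"dy":0,"dz":0,"rx":0,"ry":0,"rz":0,"hand":0.018},{"dx":0,"dy":0,"dz":0,"rx":0,"ry":0,"rz":0,"hand":0.018},{"dx":0,"dy":0,"dz":0,"rx":0,"ry":0,"rz":0,"hand":0.018},{"dx":0,"dy":0,"dz":0,"rx":0,"ry":0,"rz":0,"hand":0.018},{"dx":0,"dy":0,"dz":0,"rx":0,"ry":0,"rz":0,"hand":0.018},{"dx":0,"dy":0,"dz":0,"rx":0,"ry":0,"rz":0,"hand":0.018}]'
python3 -c "
from rig import manip
print(abs(manip.get_state()['qd']).max());print(manip.sign_off())"
```

```text
clock: 15.58
position: [0.5479, 0.2142, 0.242]
ee_rot: [-0.118, 0.622, 0.768, 0.098]
contact_force: [0.2, 0.1, -2.2]
width: 0.0231
gripper_force: 39.4
0.0014501143864967634
the job is handed in; nothing more can be done
None
```

The keys went fully down and were released in the order left, right, middle; the tallest cassette is held still within a few millimetres (my estimate) of the focus point, squarely facing the lens, and the job is handed in at 15.6 s, with no verdict returned.

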